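Set the hung safety buttons along a row of jars

TASK

The safety buttons in the lids of the gold-lidded jars have stayed up although the jars have cooled. Run a fingertip along the row in a single pass from one end to the other, never more than a few centimetres above the lids on the way, gently pressing each button fully down in turn. The jars stay standing in the crate and are not gripped or lifted; the white-lidded jars and the funnel are left alone.

Things in the scene. Friction and masses are not known exactly. Their poses are not given: they have to be found in the camera images.
- crate: blue crate fixed on the bench, 300 mm (its x) by 400 mm (y) by 120 mm high, walls 12 mm; origin at the centre of its underside. Three rows of places run along its y, at x = -92, 0, +92 mm, places 92 mm apart: one row of four gold-lidded jars, one of three white-lidded, one empty, in any order. (A second crate of open jars, 130 mm high, stands at y above 0.48 m, robot's left; not part of the job.)
- gold0: glass jar of red kidney beans with a gold screw lid, loose in the crate, 86 mm in diameter, about 0.6 kg; number 0 of the gold row counted from the robot's left (+y); origin at the centre of its underside, 9 mm above the bench, its z axis up; the flat top of the 82 mm lid lies 126 mm above the origin (15 mm above the crate's rim)
- button0 (a joint): travel (m) of the round safety button in the centre of gold0's lid: 0 standing up, 0.003 fully down. It moves against about 3 N and stays where it is left
- button0_top (a point): centre of the top of that button, a 30 mm dome, flat over its middle 18 mm, in the lid's own gold; it stands about 3.5 mm above the lid's flat when up and 0.5 mm when down
- gold1: glass jar of red kidney beans with a gold screw lid, loose in the crate, 86 mm in diameter, about 0.6 kg; number 1 of the gold row counted from the robot's left (+y); origin at the centre of its underside, 9 mm above the bench, its z axis up; the flat top of the 82 mm lid lies 126 mm above the origin (15 mm above the crate's rim)
- button1 (a joint): travel (m) of the round safety button in the centre of gold1's lid: 0 standing up, 0.003 fully down. It moves against about 3 N and stays where it is left
- button1_top (a point): centre of the top of that button, a 30 mm dome, flat over its middle 18 mm, in the lid's own gold; it stands about 3.5 mm above the lid's flat when up and 0.5 mm when down
- gold2: glass jar of red kidney beans with a gold screw lid, loose in the crate, 86 mm in diameter, about 0.6 kg; number 2 of the gold row counted from the robot's left (+y); origin at the centre of its underside, 9 mm above the bench, its z axis up; the flat top of the 82 mm lid lies 126 mm above the origin (15 mm above the crate's rim)
- button2 (a joint): travel (m) of the round safety button in the centre of gold2's lid: 0 standing up, 0.003 fully down. It moves against about 3 N and stays where it is left
- button2_top (a point): centre of the top of that button, a 30 mm dome, flat over its middle 18 mm, in the lid's own gold; it stands about 3.5 mm above the lid's flat when up and 0.5 mm when down
- gold3: glass jar of red kidney beans with a gold screw lid, loose in the crate, 86 mm in diameter, about 0.6 kg; number 3 of the gold row counted from the robot's left (+y); origin at the centre of its underside, 9 mm above the bench, its z axis up; the flat top of the 82 mm lid lies 126 mm above the origin (15 mm above the crate's rim)
- button3 (a joint): travel (m) of the round safety button in the centre of gold3's lid: 0 standing up, 0.003 fully down. It moves against about 3 N and stays where it is left
- button3_top (a point): centre of the top of that button, a 30 mm dome, flat over its middle 18 mm, in the lid's own gold; it stands about 3.5 mm above the lid's flat when up and 0.5 mm when down
- white0: glass jar of pale beans with a white lid whose button is already flat; same size as the gold ones; origin at the centre of its underside, lid top 126 mm above it; loose, to be left alone
- white1: glass jar of pale beans with a white lid whose button is already flat; same size as the gold ones; origin at the centre of its underside, lid top 126 mm above it; loose, to be left alone
- white2: glass jar of pale beans with a white lid whose button is already flat; same size as the gold ones; origin at the centre of its underside, lid top 126 mm above it; loose, to be left alone
- funnel: steel jar funnel standing on its wide mouth on the bench at the robot's right of the crate, 104 mm wide at the foot, 85 mm high; origin at the centre of its underside; loose, to be left alone

How it is judged:
By the outcome, as a careful person would: the job done as asked, in the order asked, and still so for the second after the job is handed in, with the robot touching nothing.
It also fails if it takes over 51 s, if anything falls off the work surface, if the arm or the gripper's body presses on something with over 40 N, if the wrist force passes 120 N, or if a joint passes its speed limit or range.

ROBOT

A 7-joint arm with a two-finger parallel gripper is mounted at the origin on the work surface. World frame = base frame: x ahead of the robot, y to its left, z up, the work surface at z = 0. Lengths are in m, angles in rad, forces in N, time in s.
With the tool pointing down it reaches from about 0.425 to 0.925 m from the base axis. Payload 6.8 kg.
Tool frame: the origin (TCP) lies on the front face of the gripper's body, between the roots of the fingers; the fingertips stand 73 mm ahead of it and the grasp point (between the pads) lies 54 mm ahead of it (env.nose_length is the distance from the TCP to the fingertips, in m); z points along the fingers, y is the line along which they close (so a half turn about z gives the same grasp; the last joint's range is limited). The gripper opens to 85 mm and grips with 20 to 120 N. Pads are 22 mm wide; open, the fingers measure 114 mm over their backs; the gripper's body (76 mm by 85 mm) begins 54 mm behind the grasp point. The pads swing forward as they close: fully open they stand 13 mm farther back than shut.
Start: joints at [1.105, 0.477, 0.022, 1.555, -0.011, 1.109, -0.083], TCP at [0.236, -0.632, 0.304] pointing down, gripper open.
Joint ranges: [-2.96, 2.96], [-0.34, 2.1], [-1.41, 1.46], [0.24, 2.44], [-1.37, 4.51], [0.17, 1.92], [-2.96, 2.96]. Speed limits (rad/s): [2.39, 2.39, 3.14, 3.14, 3.14, 3.14, 3.14].

INTERFACE

Orientations are given as a unit quaternion [w, x, y, z].
In Python, from cell import env, kin, camera, calibration, job gives the robot as it stands. The module is installed in compiled form; this text tells all that it offers. Calls block until the motion is done:
- env.reach(position, orientation): joint-space move of the TCP to a pose.
- env.movel(position, velocity=0.15, rot=None, stop_force=None): straight line of the TCP; rot=None keeps the orientation; velocity is the mean speed in m/s. With stop_force (N) it stops when the force on the tool has changed by that much, and returns True; else False.
- env.goto_joints(angles): joint-space move.
- env.grip(opening, f_grip=None): finger opening in m; f_grip is the grip in N (None keeps the last); returns when the fingers have stopped.
- env.dwell(seconds).
- kin.inverse_kinematics(position, orientation): joint angles nearest the present ones, or None.
- env.get_state(): the state.
- camera(name): name is "scene" or "top" or "wrist"; returns (picture, depth): 480x640x3 uint8, blue, green, red; 480x640 float32, m along the optical axis (not along the pixel's ray), 0 where there is no reading.
- calibration(name): a dict with "fx", "fy", "cx", "cy" (pixels), "k1" (the pictures are not rectified: a ray, as slopes to the right and down, at radius r is drawn at 1 + k1 r^2 times it, then the intrinsics apply), "rvec" (rotation vector, rad) and "tvec" (3), from world to camera coordinates, as OpenCV has them. Camera axes: x right, y down, z forward; pixel columns grow to the right and rows downward; lengths in m; the calibration is good to about 2 mm. A picture is of the moment at which its call begins: read the wrist's pose just before it. calibration takes no time and is no camera call; for the wrist camera it gives the pose at the moment of the call.
A pose or a line that the arm cannot do raises env.PlanningError and nothing moves.
- job.job_done(): hands the job in; it is judged then, once.
The state is a dict: "time": time; "qpos": joint angles; "joint_velocities": joint speeds; "joint_torque": joint torques, N m; "tcp_pos": TCP position; "orientation": TCP orientation; "force": force on the tool from outside, world axes, zero at the start; "torque": the same for the moment, N m; "opening": finger opening in m; "gripper_force": force on a finger pad.
Only numpy, scipy, OpenCV 4.12 (cv2) and the standard library are available. Lean on these libraries where they do the work, as an engineer would, in place of code of your own. Each camera call takes 0.05 s, during which the arm holds its last target. There are 200 camera calls.

## Working session

There is one attempt and no reset: what is moved stays moved. The work goes in short steps, each a Python script; the robot and the scene stay as the last script left them, time stands still between calls to the robot, and variables do not carry over. Pictures are saved under pics/ and viewed, at most 10 in all, crops included, and the job is handed in when it is done.

```bash
mkdir -p pics; python3 - <<'E'
from cell import env,camera,calibration
import cv2,numpy as np
s=env.get_state();print(s['time'],s['tcp_pos'],s['orientation'],s['force'],env.nose_length)
for n in("scene","top"):
    p,d=camera(n);cv2.imwrite(f"pics/{n}0.png",p);np.save(f"pics/{n}0.npy",d);print(n,calibration(n))
E
```

```text
0.0 [ 0.23619227 -0.63184254  0.30293939] [-8.69710157e-04  9.84045755e-01  1.77913311e-01 -2.24149908e-04] [-0.4895618  -0.86177733 -0.07410958] 0.0726
scene {'fx': 525.0909965959966, 'fy': 525.0909965959966, 'cx': 318.39680838776945, 'cy': 247.83498949215402, 'k1': -0.14922742065313735, 'rvec': array([ 2.02355815,  1.74293775, -0.50665612]), 'tvec': array([ 0.02731693, -0.41949377,  1.51539927])}
top {'fx': 532.2906077795336, 'fy': 532.2906077795336, 'cx': 316.8712932329657, 'cy': 238.34444964477296, 'k1': -0.03214261717141679, 'rvec': array([ 2.12834863, -2.09027295,  0.18897911]), 'tvec': array([-0.10790908,  0.54584602,  1.06713125])}
```

View pics/top0.png

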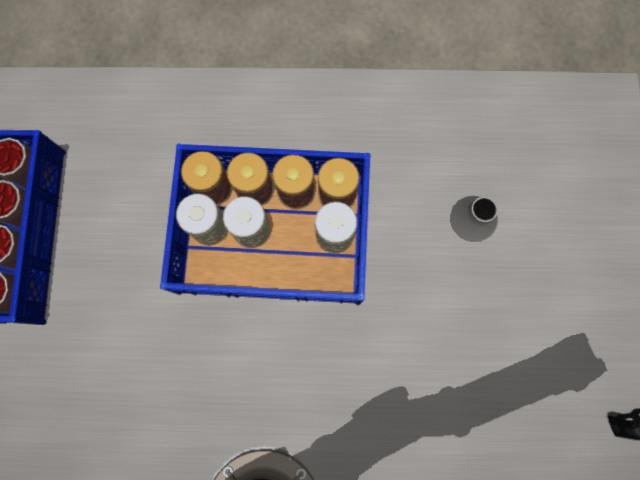

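View pics/scene0.png

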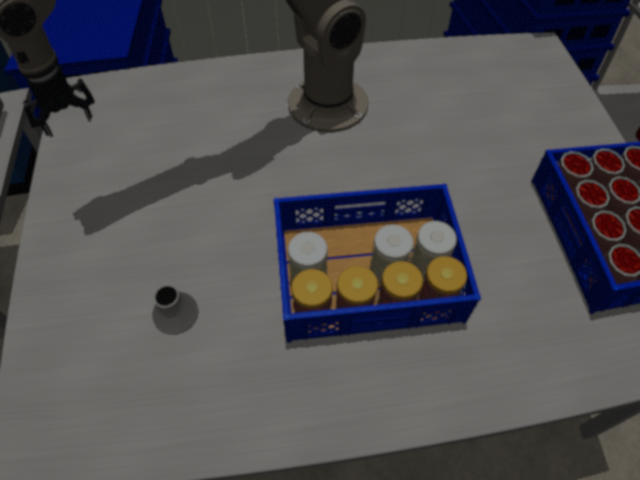

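The top view shows the gold row farthest from the robot, with lids at about (202,170), (247,173), (292,176) and (338,179). The white lids are in the middle row, the near row is empty, and the funnel is at (484,210). The scene view agrees, with gold lids at (312,288) to (447,275).

```bash
cat > h.py <<'E'
import cv2,numpy as np
from cell import calibration
def rays(c,uv):
    """undistorted world rays: origin, directions (depth-scaled)"""
    R,_=cv2.Rodrigues(np.array(c['rvec']));s=(np.atleast_2d(uv)-[c['cx'],c['cy']])/[c['fx'],c['fy']]
    r=s.copy()
    for _ in range(20): r=s/(1+c['k1']*(r**2).sum(1,keepdims=True))
    return -R.T@c['tvec'],np.c_[r,np.ones(len(r))]@R
def onplane(c,uv,z):
    o,d=rays(c,uv);return o+d*((z-o[2])/d[:,2])[:,None]
def lids(p,dep,c,zmin=.125,zmax=.15):
    """gold pixels whose depth point lies at lid height -> lid circles in world"""
    h=cv2.cvtColor(p,cv2.COLOR_BGR2HSV)
    m=cv2.inRange(h,(12,90,60),(35,255,255))
    v,u=np.nonzero((m>0)&(dep>0));o,d=rays(c,np.c_[u,v]);P=o+d*dep[v,u][:,None]
    k=(P[:,2]>zmin)&(P[:,2]<zmax);mm=np.zeros_like(m);mm[v[k],u[k]]=255
    mm=cv2.morphologyEx(mm,cv2.MORPH_OPEN,np.ones((3,3)))
    out=[]
    for q in cv2.findContours(mm,cv2.RETR_EXTERNAL,cv2.CHAIN_APPROX_NONE)[0]:
        if cv2.contourArea(q)<200: continue
        W=onplane(c,cv2.convexHull(q)[:,0].astype(float),.135)[:,:2]
        (cx,cy),r=cv2.minEnclosingCircle(W.astype(np.float32))
        msk=np.zeros_like(m);cv2.drawContours(msk,[q],-1,255,-1);vv,uu=np.nonzero(msk&mm)
        o,d=rays(c,np.c_[uu,vv]);z=np.median((o+d*dep[vv,uu][:,None])[:,2])
        out.append((cx,cy,2*r,z))
    return np.array(sorted(out,key=lambda a:-a[1]))
E
python3 - <<'E'
import cv2,numpy as np
from h import *
from cell import kin
np.set_printoptions(precision=4,suppress=True)
for n in("top","scene"):
    L=lids(cv2.imread(f"pics/{n}0.png"),np.load(f"pics/{n}0.npy"),calibration(n));print(n);print(L,np.hypot(L[:,0],L[:,1]))
a=.18
for x,y in L[:,:2]:
    for q in ([0,1,0,0],[0,.7071,.7071,0],[0,.7071,-.7071,0]):
        j=kin.inverse_kinematics([x,y,.3],q);print(q,None if j is None else np.round(j,2))
E
```

```text
top
[[ 0.6662  0.1341  0.0846  0.1342]
 [ 0.6645  0.0429  0.0844  0.1341]
 [ 0.6606 -0.0486  0.0843  0.1342]
 [ 0.6556 -0.1383  0.0836  0.1342]] [0.6795 0.6659 0.6624 0.6701]
scene
[[ 0.6711  0.1359  0.0855  0.1351]
 [ 0.6696  0.043   0.0858  0.1352]
 [ 0.6662 -0.0487  0.086   0.1354]
 [ 0.6608 -0.1392  0.0855  0.1355]] [0.6847 0.671  0.668  0.6753]
[0, 1, 0, 0] [ 0.07  0.55 -0.54  1.5   0.3   1.17 -2.09]
[0, 0.7071, 0.7071, 0] [ 0.15  0.58 -0.67  1.5   0.38  1.19 -0.57]
[0, 0.7071, -0.7071, 0] [ 0.41  0.79 -1.19  1.48  0.74  1.37  2.32]
[0, 1, 0, 0] [ 0.1   0.5  -0.36  1.55  0.19  1.13 -1.88]
[0, 0.7071, 0.7071, 0] [ 0.28  0.55 -0.64  1.54  0.34  1.17 -0.42]
[0, 0.7071, -0.7071, 0] [ 0.57  0.77 -1.19  1.51  0.72  1.35  2.46]
[0, 1, 0, 0] [ 0.15  0.48 -0.25  1.56  0.13  1.11 -1.69]
[0, 0.7071, 0.7071, 0] [ 0.37  0.53 -0.57  1.55  0.3   1.15 -0.26]
[0, 0.7071, -0.7071, 0] [-0.75  0.83  1.27  1.63 -0.81  1.31 -2.49]
[0, 1, 0, 0] [ 0.24  0.49 -0.18  1.55  0.09  1.11 -1.53]
[0, 0.7071, 0.7071, 0] [ 0.44  0.52 -0.47  1.53  0.25  1.15 -0.08]
[0, 0.7071, -0.7071, 0] [-0.61  0.84  1.27  1.61 -0.82  1.32 -2.35]
```

```bash
python3 - <<'E'
import cv2,numpy as np
from h import *
from cell import env,camera
np.set_printoptions(precision=4,suppress=True)
env.grip(0.0)
env.reach([.62,-.06,.42],[0,1,0,0])
env.dwell(.3)
s=env.get_state();c=calibration("wrist");p,d=camera("wrist")
print(s['time'],s['tcp_pos'],s['orientation'],s['force'],s['opening'],env.nose_length)
cv2.imwrite("pics/w1.png",p);np.save("pics/w1.npy",d)
print(lids(p,d,c))
# button: points over 1.5 mm above the lid's flat
E
```

```text
3.6417 [ 0.62   -0.0604  0.4199] [ 0.      1.     -0.0003 -0.    ] [ 0.22   -0.2325  0.154 ] 0.00021434468535467407 0.0726
[[ 0.671   0.1345  0.0862  0.1352]
 [ 0.6685  0.0433  0.0836  0.1351]
 [ 0.6646 -0.0478  0.0822  0.1351]
 [ 0.6595 -0.1377  0.0831  0.135 ]]
```

View pics/w1.png

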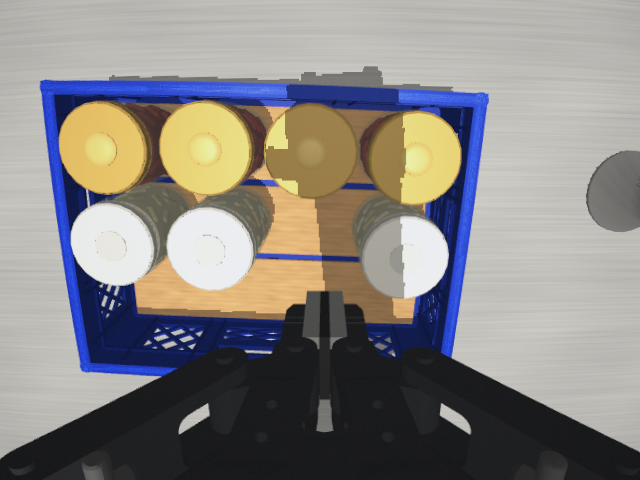

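The wrist view agrees: gold buttons at about (100,150), (205,150), (311,152) and (416,158), with the lids at z = 0.135 and the expected spacing. I'll start pressing at the robot's right end, with gold3.

```bash
cat > press.py <<'E'
import numpy as np
from h import onplane,calibration
from cell import env
N=env.nose_length
def press(x,y):
    env.movel([x,y,.155+N],velocity=.08)
    env.movel([x,y,.143+N],velocity=.04); env.dwell(.15)
    hit=env.movel([x,y,.132+N],velocity=.008,stop_force=10)
    s=env.get_state();print(hit,'tip',s['tcp_pos']-[0,0,N],'F',s['force'],'t',s['time'])
    env.movel([x,y,.155+N],velocity=.05)
E
python3 - <<'E'
import numpy as np
from h import *
from cell import env
import press
np.set_printoptions(precision=4,suppress=True)
c=calibration("wrist");print(onplane(c,np.array([[100,150],[205,150],[311,152],[416,158.]]),.1385))
env.movel([.660,-.138,.20+press.N],velocity=.12)
press.press(.660,-.138)
print(env.get_state()['time'])
E
```

```text
[[ 0.6687  0.1364  0.1385]
 [ 0.6672  0.0428  0.1385]
 [ 0.6649 -0.0481  0.1385]
 [ 0.66   -0.1383  0.1385]]
True tip [ 0.66   -0.138   0.1357] F [-1.4139  0.2518  4.2217] t 7.5333
8.0833
```

```bash
python3 - <<'E'
import numpy as np
from cell import env
import press
N=press.N
np.set_printoptions(precision=4,suppress=True)
x,y=.660,-.138
env.movel([x,y,.140+N],velocity=.04); env.dwell(.15)
for f in (1.5,15):
    h=env.movel([x,y,.132+N],velocity=.006,stop_force=f);s=env.get_state();print(h,s['tcp_pos'][2]-N,s['force'])
    env.dwell(.2);s=env.get_state();print(s['tcp_pos'][2]-N,s['force'],s['time'])
env.movel([x,y,.155+N],velocity=.05)
E
```

```text
True 0.1356655199949002 [-0.9286 -0.3888  5.5517]
0.1356519268794496 [-0.2785 -0.0602  5.1023] 9.75
True 0.1356689492309905 [-0.7535  0.733   5.1278]
0.1356715734856371 [-1.4287  0.1208  5.4029] 10.3083
```

Gold3's button is bottomed out: the tip stays at 0.1357 under more than 5 N. Now the other three.

```bash
python3 - <<'E'
import numpy as np,cv2
from cell import env,camera
import press
N=press.N
np.set_printoptions(precision=4,suppress=True)
for x,y in ((.6648,-.048),(.6680,.043),(.6700,.135)): press.press(x,y)
E
```

```text
True tip [ 0.6648 -0.048   0.1357] F [-1.3125  0.2287  4.5057] t 13.6833
True tip [0.668  0.043  0.1357] F [-1.2678 -0.9812  5.5238] t 17.075
True tip [0.67   0.135  0.1357] F [-1.3642 -0.1825  4.9864] t 20.475
```

All four stopped at the same height. I'll retreat and check.

```bash
python3 - <<'E'
import numpy as np,cv2
from h import *
from cell import env,camera
np.set_printoptions(precision=4,suppress=True)
env.movel([.67,.135,.30],velocity=.15)
env.movel([.62,-.02,.42],velocity=.2)
c=calibration("wrist");p,d=camera("wrist");cv2.imwrite("pics/w2.png",p)
L=lids(p,d,c);print(L)
v,u=np.nonzero(d>0);o,r=rays(c,np.c_[u,v]);P=o+r*d[v,u][:,None]
for x,y,*_ in L:
    q=np.hypot(P[:,0]-x,P[:,1]-y);z=P[:,2];print(np.median(z[q<.008])-np.median(z[(q>.02)&(q<.035)]))
d0=np.load("pics/w1.npy");print(env.get_state()['time'],env.get_state()['force'])
E
```

```text
[[ 0.6699  0.135   0.0844  0.1351]
 [ 0.6679  0.0436  0.0827  0.135 ]
 [ 0.6642 -0.0468  0.0823  0.135 ]
 [ 0.6589 -0.137   0.0834  0.1348]]
0.00033869083980042625
0.00036280289123108433
-0.27811952647132354
0.0005016838183586614
22.8667 [0.463  0.6143 0.2683]
```

View pics/w2.png

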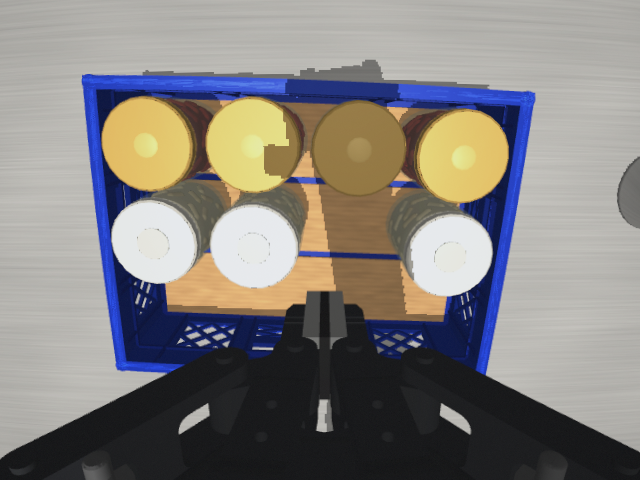

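All jars are standing where they were. Three buttons measure about 0.4 mm proud, which is fully down. The odd gold2 reading probably comes from the gripper's own depth points mixing in, and its press stopped at the same 0.1357 as the others.

```bash
python3 -c "
from cell import job;print(job.job_done())"
```

```text
the job is handed in; nothing more can be done
None
```

I pressed all four gold buttons fully down in one pass from the robot's right to its left (gold3 to gold0), pressing gold3 a second time to confirm it had bottomed. The jars are still standing in place, and the job was handed in at about 23 s. Gold2's button was confirmed by its press height only, since its final depth check gave no usable reading.

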